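Fit the olive crock's inner lid and take the outer cover off for washing

ROBOT

A 6-joint arm with a two-finger parallel gripper is mounted at the origin on the work surface. World frame = base frame: x ahead of the robot, y to its left, z up, the work surface at z = 0. Lengths are in m, angles in rad, forces in N, time in s.
With the tool pointing down it reaches from about 0.225 to 0.875 m from the base axis. Payload 3.4 kg.
Tool frame: the origin (TCP) lies on the centre line of the jaws, within the pads' length; the fingertips stand 22 mm ahead of it and the grasp point (between the pads) lies 3 mm ahead of it; z points along the fingers, y is the line along which they close (so a half turn about z gives the same grasp; the last joint's range is limited). The gripper opens to 85 mm and grips with 20 to 120 N. Pads are 22 mm wide; open, the fingers measure 114 mm over their backs; the gripper's body (76 mm by 85 mm) begins 54 mm behind the grasp point. The pads swing forward as they close: fully open they stand 13 mm farther back than shut.
Start: joints at [1.147, 0.276, 1.505, -0, 1.361, -0.121], TCP at [0.171, 0.549, 0.253] pointing down, gripper open.
Joint ranges: [-2.89, 2.89], [-0.75, 2.08], [0.22, 2.7], [-1.18, 4.32], [0.11, 2.71], [-2.7, 2.7]. Speed limits (rad/s): [2.57, 2.57, 3.14, 3.14, 3.14, 3.14].

INTERFACE

Orientations are given as a rotation vector (axis times angle).
In Python, from station import sensors, imaging, job, boxes_of, cut_out, mark_of gives the robot as it stands.
- The arm moves only by the tool drive_tool, never from a script. Its argument "rows" is a list of rows, each a list of 3 entries, a list of its own where there are three numbers: the shift along the tool's x, y, z in units of 0.25 m (1.0 is 0.25 m), then the turn, a rotation vector about the tool's x, y, z in units of pi rad (1.0 is pi rad), then the gripper's target within -1 to 1 (fully open at 1, half-way at 0, shut at -1). A call has 1 to 8 rows; each row is the pose to reach, as a shift and turn from the pose commanded when the call began, along the tool's axes at that moment, turning the shorter way round; what a row does not reach only later rows make up. A row lasts 1/10 s, in which the tool goes at most 50 mm and 8.59 degrees, less where a joint would pass 70% of its speed; a pose out of reach is approached as far as the arm can. A call with a number of a shift or a turn outside -1 to 1 is refused whole. A call with a gripper value outside its range is refused whole. The fingers move at their own pace and stop on an object; the grip force is fixed at half the most. Time passes only in rows, so rows that repeat a pose let the fingers close. It gives the time, the measured TCP pose, the force, the opening and the grip force at its end, in the units of the state.
- sensors.sense(): the state, without advancing time (a new reading comes with each control period).
- imaging.grab_frame(name): name is "scene" or "side" or "wrist"; returns a dict with "image" (420x560x3 uint8, red, green, blue), "camera_matrix" (3x3 intrinsics, pixels), "world_from_camera" (4x4, takes a point from camera to world coordinates). Camera axes: x right, y up, looking along -z (the intrinsics and any distortion apply to the point x, -y, -z); pixel columns grow to the right and rows downward; lengths in m; the calibration is good to about 2 mm. A picture is of the moment at which its call begins. There is no depth.
- job.sign_off(): hands the job in; it is judged then, once.
Trained networks look in the newest picture that a camera, given by its name, has taken for a name from the list of things; names that differ only in an ending like _2 or _b are one class to them, and where a whole thing is asked for, a point or a joint stands for the part that bears it (a point fixed in the world has none). Each returns a list of dicts, best first, with "p" (0 to 1); they miss things now and then, are a little off and sometimes report something else, mostly with a low value. They report only what shows in the picture. A call takes as long as a camera call. They do not tell look-alikes from the thing itself.
- boxes_of(camera, query): "pixel" ([column, row] in pixels, amid what is visible of it).
- cut_out(camera, query): "pixels" (420x560 bool, what is visible of it) and "pixel" ([column, row] in pixels, amid what is visible of it).
- mark_of(camera, query): "pixel" ([column, row] in pixels: a listed point, or the origin of a listed thing).
The state is a dict: "time": time; "qpos": joint angles; "joint_velocities": joint speeds; "effort": joint torques, N m; "position": TCP position; "tcp_rot": TCP orientation; "contact_force": force on the tool from outside, world axes, zero at the start; "moment": the same for the moment, N m; "gripper_width": opening from 0.0 (shut) to 1.0 (fully open); "grasp_force": force on a finger pad.
Only numpy, scipy, OpenCV 4.12 (cv2) and the standard library are available. Lean on these libraries where they do the work, as an engineer would, in place of code of your own. Each camera call takes 0.05 s, during which the arm holds its last target. There are 200 camera calls.

TASK

First slide the carriage with the olive crock along its slide, crock leading and upright post trailing, fully home against the end stop. Then take the nested pair of lids from the wooden board by the inner lid's knob, so that both come together, lower the pair onto the crock without dropping it until the inner lid is fully seated in the mouth, and let go. Last, take the outer lid alone by its collar, lift it straight off until it is completely clear above the inner lid's knob, and finish while still holding it there level and still; the inner lid must stay seated, the carriage at its stop, and everything else on the counter where it is.

Things in the scene. Friction and masses are not known exactly. Their poses are not given: they have to be found in the camera images.
- carriage (a joint): travel of the crock's carriage along the slide, m: 0 at the start end, 0.160 hard against the end stop. It moves along the slide's own +y axis (see slide), level, and stays where it is left; sliding friction about 3 N plus light damping. The terracotta crock is fixed on the carriage.
- slide: fixed slide on the counter, dark steel bed 150 mm wide and 380 mm long with two aluminium rails and a low (34 mm) end plate at each end; origin on the counter on its centre line, 135 mm from the end stop's face; its +y axis is the direction in which the carriage must travel (towards the end stop), z up
- crock_mouth (a point): centre of the open round mouth of the terracotta crock, level with its rim, 110 mm above the counter. Mouth 93 mm inner and 101 mm outer diameter, crock 80 mm tall on a 30 mm high carriage deck; axes as slide; it moves with the carriage
- push_post (a point): upright steel post on the carriage for moving it, 18 mm diameter, standing from the deck (30 mm) to 102 mm above the counter; the point is on its axis, 14 mm below its top; it stands 105 mm from the crock's axis, at the trailing end (opposite to the end stop). Axes as slide
- board: fixed wooden draining board, 170 x 170 x 12 mm, origin at the centre of its underside; the nested lids stand near its middle (within 17 mm); it may lie to the left or the right of the robot
- inner_knob (a point): on the inner lid: centre of the part of its round knob that shows above the outer lid's collar, 14 mm below the knob's top. Knob 20 mm diameter, 28 mm of it above the collar when nested; z up along it. Lid's disc underside 48 mm, plug's bottom 62 mm below the point; seated on the crock, the point is 48 mm above crock_mouth. Lifting the knob carries both lids
- outer_collar (a point): on the outer lid: on the axis of its upright round collar, half-way up. Collar 42 mm outer, 34 mm inner diameter, 22 mm tall (11 mm above and below the point); the inner lid's knob comes up through it. Nested, the point is 25 mm below inner_knob; lifting the collar lifts only the outer lid. z is up
- tin_a: bystander: round food tin 62 mm diameter, 45 mm tall, in the green tray; origin at underside
- tin_b: bystander: round food tin like tin_a, in the green tray; origin at underside
- tray: fixed low green plastic tray 150 x 170 x 30 mm holding two tins, on the side of the robot opposite to the board; origin at underside
- bowl: bystander: white bowl 100 mm across, 40 mm tall; origin at underside
- jar: bystander: closed jar 72 mm diameter, 90 mm tall; origin at underside
- tub: bystander: round closed tub 90 mm diameter, 55 mm tall; origin at underside
- tin_c: bystander: round food tin 62 mm diameter, 45 mm tall, behind the slide; origin at underside
- spoon_grip (a point): bystander: black serving spoon lying on the counter; point on its handle
- inner_lid: inner lid, loose, wood, about 0.2 kg; origin at the centre of its underside. A plug 88 mm across and 14 mm deep that enters the crock's mouth; on it a disc 108 mm across, 8 mm thick, whose underside seats on the crock's rim; on that the 54 mm tall knob. 76 mm tall in all
- outer_lid: outer lid, loose, steel, about 0.16 kg; origin at the centre of its skirt's lower edge, 31 mm below outer_collar. Flat plate 122 mm across, 4 mm thick, lying loose on the inner lid's disc, with the collar on top and a 16 mm deep skirt, 114 mm inner diameter, hanging round that disc; the skirt clears the knob's top after a 70 mm rise
Things that resemble listed ones, but are neither listed nor needed, are in the scene too. What is shaped like the outer_lid but red is not meant.

How it is judged:
By the outcome, as a careful person would: the job done as asked, in the order asked, and still so for the second after the job is handed in, while the arm keeps its last pose, push and grip.
It also fails if it takes over 64 s, if anything falls off the work surface, if the arm or the gripper's body presses on something with over 40 N, if the wrist force passes 120 N, or if a joint passes its speed limit or range.

## Working session

There is one attempt and no reset: what is moved stays moved. The work goes in short steps, Python scripts to look and compute and a tool call to move; the robot and the scene stay as the last step left them, time stands still between calls to the robot, and variables do not carry over. Pictures are saved under pics/ and viewed, at most 10 in all, crops included, and the job is handed in when it is done.

Besides the shell and the picture viewer there is one more tool, called after "Call:" by a JSON object that holds its "op" and its "data", one argument or row to a line. drive_tool: Moves the arm, as the interface text tells. Its arguments: {"type":"object","properties":{"rows":{"type":"array"}},"required":["rows"]}

```bash
mkdir -p pics; cat > h.py <<'E'
import numpy as np, cv2
from station import sensors, imaging, job, boxes_of, cut_out, mark_of
def grab(n,save=None):
    f=imaging.grab_frame(n)
    if save: cv2.imwrite('pics/'+save,f['image'][:,:,::-1])
    return f
def ray(f,px):
    K=np.array(f['camera_matrix']);T=np.array(f['world_from_camera'])
    d=np.linalg.solve(K,[px[0],px[1],1.]);d=T[:3,:3]@[d[0],-d[1],-d[2]]
    return T[:3,3],d
def atz(f,px,z):
    o,d=ray(f,px);return o+d*(z-o[2])/d[2]
def proj(f,P):
    K=np.array(f['camera_matrix']);T=np.array(f['world_from_camera'])
    p=T[:3,:3].T@(np.array(P)-T[:3,3]);q=K@[p[0],-p[1],-p[2]];return q[:2]/q[2]
def tri(rs):
    A=0;b=0
    for o,d in rs:
        d=d/np.linalg.norm(d);M=np.eye(3)-np.outer(d,d);A=A+M;b=b+M@o
    return np.linalg.solve(A,b)
E
python3 - <<'E'
from h import *
F={n:grab(n) for n in ('scene','side','wrist')}
cv2.imwrite('pics/a.png',cv2.resize(np.hstack([F['scene']['image'],F['side']['image']])[:,:,::-1],None,fx=.714,fy=.714,interpolation=cv2.INTER_AREA))
cv2.imwrite('pics/scene0.png',F['scene']['image'][:,:,::-1])
cv2.imwrite('pics/side0.png',F['side']['image'][:,:,::-1])
for n in F:print(n,np.round(np.array(F[n]['world_from_camera'])[:3,3],2))
Z=dict(crock_mouth=.11,push_post=.088,slide=0,board=0,inner_knob=.122,outer_collar=.097,tray=0,spoon_grip=.01,jar=0,bowl=0,tub=0,tin_c=0,tin_a=0)
for q,z in Z.items():
  for n in F:
    for m in mark_of(n,q)[:3]: print(q,n,round(m['p'],2),np.round(m['pixel']),np.round(atz(F[n],m['pixel'],z),3))
s=sensors.sense();print(s)
E
```

```text
scene [ 1.47 -0.25  1.2 ]
side [-0.03 -0.6   0.82]
wrist [0.1  0.57 0.37]
crock_mouth scene 0.78 [248. 244.] [ 0.604 -0.058  0.11 ]
crock_mouth side 0.57 [342. 228.] [ 0.58  -0.068  0.11 ]
push_post scene 0.68 [212. 257.] [ 0.591 -0.177  0.088]
push_post side 0.6 [370. 257.] [ 0.585 -0.17   0.088]
slide scene 0.65 [268. 256.] [0.592 0.009 0.   ]
board scene 0.86 [309. 191.] [0.348 0.269 0.   ]
board side 0.83 [212. 224.] [0.368 0.258 0.   ]
board side 0.73 [370. 255.] [ 0.662 -0.114 -0.   ]
board side 0.22 [212. 211.] [0.4   0.311 0.   ]
inner_knob scene 0.41 [309. 180.] [0.41  0.237 0.122]
inner_knob side 0.52 [211. 204.] [0.348 0.204 0.122]
inner_knob side 0.36 [316. 327.] [ 0.324 -0.264  0.122]
outer_collar scene 0.6 [308. 186.] [0.413 0.231 0.097]
outer_collar scene 0.59 [389. 160.] [0.393 0.585 0.097]
outer_collar side 0.85 [153. 160.] [0.322 0.542 0.097]
outer_collar side 0.68 [212. 210.] [0.352 0.209 0.097]
tray scene 0.18 [308. 191.] [0.345 0.267 0.   ]
tray side 0.97 [328. 345.] [ 0.379 -0.255  0.   ]
spoon_grip scene 0.74 [179. 236.] [ 0.393 -0.259  0.01 ]
spoon_grip scene 
[... 1163 characters left out ...]
.1, 'qpos': array([ 1.14700171e+00,  2.75952685e-01,  1.50490225e+00, -3.85933968e-05,
        1.36069998e+00, -1.20991262e-01]), 'joint_velocities': array([-9.34969223e-08,  1.26041307e-03, -1.80508645e-03,  5.01683828e-04,
       -6.65196918e-04, -2.54991986e-04]), 'effort': array([-7.40526002e-05, -4.16650450e+01, -2.46094805e+01, -2.35827983e-04,
        1.48132963e-04, -2.78343066e-05]), 'position': array([0.17149034, 0.54886741, 0.25329704]), 'tcp_rot': array([4.73807812e-01, 3.10561078e+00, 4.11464930e-05]), 'contact_force': array([ 0.65171212, -0.07150007,  0.61068259]), 'moment': array([-0.01041176, -0.01867243,  0.0259607 ]), 'grasp_force': 0.0, 'gripper_width': 1.0006398071757703}
```

View pics/scene0.png

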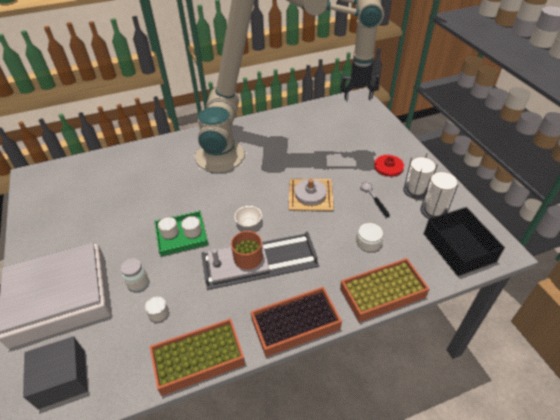

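View pics/side0.png

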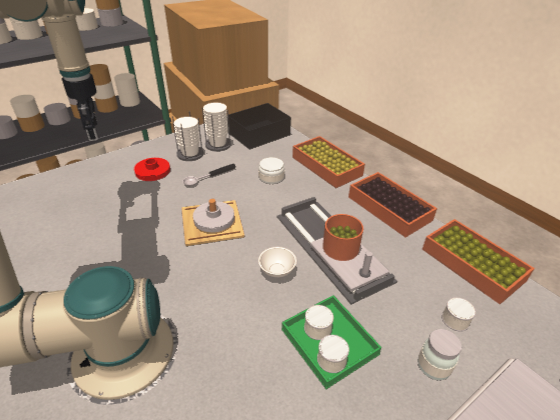

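Scene (camera "scene"): crock carriage at (248,246) with its post at (213,258) and the stop at the far right end (310,250). The lid candidates are the grey nested lids on the wooden board at (311,187) and the red lid at (389,163), which the task rules out. I choose the grey one on the board. Look-alikes for the olive crock are the olive boxes at (197,355) and (385,290), but only the round terracotta one is on the slide.

```bash
python3 - <<'E'
from h import *
F={n:grab(n) for n in ('scene','side')}
print(F['scene'].keys())
for q in ('crock_mouth','push_post','inner_knob','outer_collar','slide','board','bowl','tub','inner_lid'):
  c={n:[m['pixel'] for m in mark_of(n,q)[:2]] for n in F}
  for a in c['scene']:
    for b in c['side']:
      P=tri([ray(F['scene'],a),ray(F['side'],b)])
      e=np.linalg.norm(proj(F['scene'],P)-a)
      if e<6: print(q,np.round(P,4),round(e,1))
for n in F:
  m=cut_out(n,'slide')[0]
  p=m['pixels'].astype(np.uint8)
  c=max(cv2.findContours(p,0,2)[0],key=cv2.contourArea)
  g=np.array([atz(F[n],x[0],.0)[:2] for x in c],np.float32)
  print(n,round(m['p'],2),cv2.minAreaRect(g))
im=F['side']['image'];a=cv2.resize(im[170:300,170:400],None,fx=3.4,fy=3.4,interpolation=3)
cv2.imwrite('pics/crop.png',a[:,:,::-1])
E
```

```text
dict_keys(['image', 'camera_matrix', 'world_from_camera'])
crock_mouth [ 0.5939 -0.0668  0.1053] 1.2
push_post [ 0.5837 -0.1714  0.0874] 1.3
inner_knob [0.3686 0.2633 0.0698] 1.3
outer_collar [0.3808 0.2492 0.0527] 0.3
slide [ 0.6019  0.0155 -0.0051] 1.4
board [0.3718 0.2497 0.0275] 1.1
board [0.3637 0.2544 0.0442] 5.3
bowl [ 0.419  -0.0045  0.0072] 3.2
tub [ 0.6583  0.3598 -0.001 ] 1.6
inner_lid [0.3752 0.2599 0.0137] 0.7
scene 0.9 ((0.563306987285614, -0.018309876322746277), (0.3890876770019531, 0.22207988798618317), 82.28358459472656)
side 0.63 ((0.6287713050842285, -0.012625977396965027), (0.41579315066337585, 0.2157759964466095), 82.39877319335938)
```

View pics/crop.png

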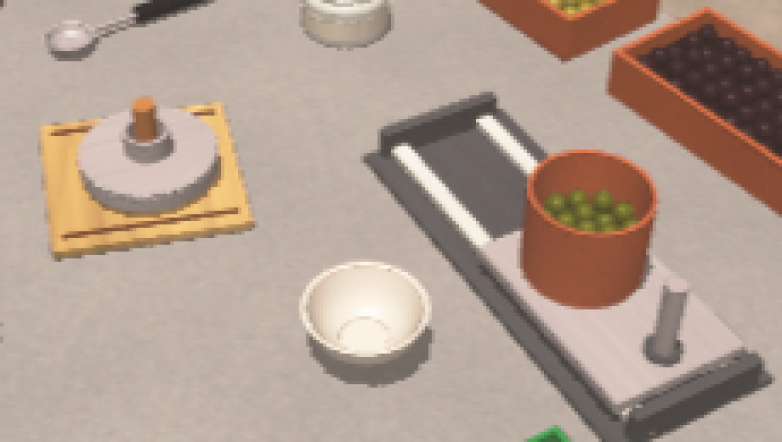

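The close crop confirms the choice: grey steel lid with a wooden knob on the board at (145,150), and the carriage's post at the trailing end at (670,320), with free rails towards the far end plate at (440,120).

```bash
cat >> h.py <<'E'
from scipy.spatial.transform import Rotation as R_
def down(yaw):  # tool z down, tool y at world angle yaw (deg)
    a=np.radians(yaw);y=np.array([np.cos(a),np.sin(a),0]);z=np.array([0,0,-1.]);return np.stack([np.cross(y,z),y,z],1)
def plan(*wps):
    s=sensors.sense();p=np.array(s['position']);R=R_.from_rotvec(s['tcp_rot']).as_matrix()
    print('at',np.round(p,4),'yaw',round(np.degrees(np.arctan2(R[1,1],R[0,1])),2),'t',round(s['time'],1))
    for t,yaw in wps:
        t=np.array(t);Rt=down(yaw)
        print(t,yaw,'shift',np.round(R.T@(t-p)/.25,4),'turn',np.round(R_.from_matrix(R.T@Rt).as_rotvec()/np.pi,4),'dist',round(np.linalg.norm(t-p),3));p,R=t,Rt
E
python3 - <<'E'
from h import *
plan(([.31,.36,.25],50),([.42,.16,.25],20),([.52,-.02,.25],5),([.582,-.171,.20],-7.5))
E
```

```text
at [0.1715 0.5489 0.2533] yaw 72.65 t 3.2
[0.31 0.36 0.25] 50 shift [-0.7541 -0.5559  0.0133] turn [ 0.     -0.      0.1258] dist 0.234
[0.42 0.16 0.25] 20 shift [-0.8513 -0.33    0.    ] turn [0.     0.     0.1667] dist 0.228
[ 0.52 -0.02  0.25] 5 shift [-0.8134  0.1296  0.    ] turn [0.     0.     0.0833] dist 0.206
[ 0.582 -0.171  0.2  ] -7.5 shift [-0.6233  0.1944  0.2   ] turn [0.     0.     0.0694] dist 0.171
```

Call:
{"op": "drive_tool", "data": {
  "rows": [
    [[-0.754,-0.556,0.013],[0,0,0.126],1],
    [[-0.754,-0.556,0.013],[0,0,0.126],1],
    [[-0.754,-0.556,0.013],[0,0,0.126],1],
    [[-0.754,-0.556,0.013],[0,0,0.126],1],
    [[-0.754,-0.556,0.013],[0,0,0.126],1],
    [[-0.754,-0.556,0.013],[0,0,0.126],1]
  ]
}}

```text
time: 3.8
position: [0.312, 0.3569, 0.2502]
tcp_rot: [1.082, 2.947, -0.002]
contact_force: [0.1, 1.5, 0.1]
gripper_width: 0.998
grasp_force: 0.0
```

Call:
{"op": "drive_tool", "data": {
  "rows": [
    [[-0.851,-0.33,0],[0,0,0.167],1],
    [[-0.851,-0.33,0],[0,0,0.167],1],
    [[-0.851,-0.33,0],[0,0,0.167],1],
    [[-0.851,-0.33,0],[0,0,0.167],1],
    [[-0.851,-0.33,0],[0,0,0.167],1],
    [[-0.851,-0.33,0],[0,0,0.167],1]
  ]
}}

```text
time: 4.4
position: [0.4216, 0.1579, 0.2502]
tcp_rot: [1.809, 2.567, 0.0]
contact_force: [-0.4, 0.7, -0.2]
gripper_width: 1.001
grasp_force: 0.0
```

Call:
{"op": "drive_tool", "data": {
  "rows": [
    [[-0.813,0.13,0],[0,0,0.083],1],
    [[-0.813,0.13,0],[0,0,0.083],1],
    [[-0.813,0.13,0],[0,0,0.083],1],
    [[-0.813,0.13,0],[0,0,0.083],1],
    [[-0.813,0.13,0],[0,0,0.083],1],
    [[-0.813,0.13,0],[0,0,0.083],1]
  ]
}}

```text
time: 5.0
position: [0.5201, -0.0198, 0.2496]
tcp_rot: [-2.124, -2.313, -0.001]
contact_force: [-0.5, 0.8, -0.1]
gripper_width: 1.0
grasp_force: 0.0
```

Call:
{"op": "drive_tool", "data": {
  "rows": [
    [[-0.623,0.194,0.2],[0,0,0.069],1],
    [[-0.623,0.194,0.2],[0,0,0.069],1],
    [[-0.623,0.194,0.2],[0,0,0.069],1],
    [[-0.623,0.194,0.2],[0,0,0.069],1],
    [[-0.623,0.194,0.2],[0,0,0.069],1],
    [[-0.623,0.194,0.2],[0,0,0.069],1]
  ]
}}

```text
time: 5.6
position: [0.5809, -0.1686, 0.2]
tcp_rot: [-2.358, -2.072, -0.001]
contact_force: [0.1, -0.1, -0.4]
gripper_width: 0.997
grasp_force: 0.0
```

```bash
cat >> h.py <<'E'
def look(save,*qs):
    f=grab('wrist',save)
    for q,z in qs:
        for m in mark_of('wrist',q)[:2]: print(q,round(m['p'],2),np.round(m['pixel']),np.round(atz(f,m['pixel'],z),4))
    return f
E
python3 - <<'E'
from h import *
f=look('w1.png',('push_post',.088),('crock_mouth',.11))
print(f['world_from_camera'])
plan(([.582,-.171,.2],-7.5))
E
```

```text
push_post 0.87 [271. 211.] [ 0.5753 -0.1639  0.088 ]
crock_mouth 0.68 [276.  33.] [ 0.5928 -0.0601  0.11  ]
crock_mouth 0.41 [ 76. 323.] [ 0.4365 -0.2192  0.11  ]
[[ 0.99182988  0.12121865  0.03974319  0.59088443]
 [-0.12755747  0.94631178  0.29702374 -0.09056202]
 [-0.00160463 -0.29966656  0.95404265  0.32023123]
 [ 0.          0.          0.          1.        ]]
at [ 0.5811 -0.1688  0.2009] yaw -7.33 t 5.8
[ 0.582 -0.171  0.2  ] -7.5 shift [-0.0084  0.0047  0.0037] turn [ 0.0002 -0.0002  0.001 ] dist 0.003
```

View pics/w1.png

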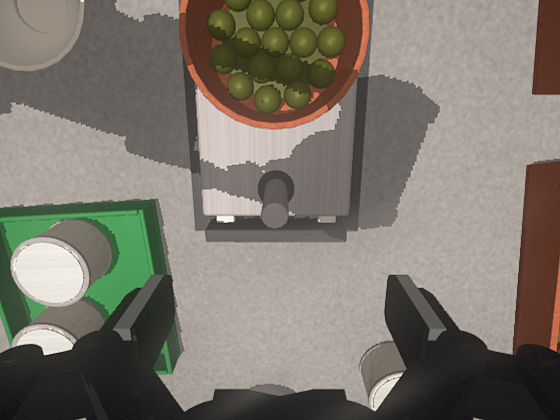

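The wrist view shows the post's top at (274,215) and the deck, with midline near x=277, almost vertical in the picture. So the slide's direction is about 82.6°. The crock mouth is at the top, around (275,25), and the tins are well to the left.

```bash
python3 - <<'E'
from h import *
plan(([.579,-.169,.092],-7.4))
E
```

```text
at [ 0.5811 -0.1688  0.2009] yaw -7.33 t 5.8
[ 0.579 -0.169  0.092] -7.4 shift [-0.0023 -0.0085  0.4357] turn [ 0.0002 -0.0002  0.0004] dist 0.109
```

Call:
{"op": "drive_tool", "data": {
  "rows": [
    [[-0.002,-0.008,0.2],[0,0,0],1],
    [[-0.002,-0.008,0.436],[0,0,0],1],
    [[-0.002,-0.008,0.436],[0,0,0],1],
    [[-0.002,-0.008,0.436],[0,0,0],-0.1],
    [[-0.002,-0.008,0.436],[0,0,0],-0.1],
    [[-0.002,-0.008,0.436],[0,0,0],-0.1],
    [[-0.002,-0.008,0.436],[0,0,0],-0.1]
  ]
}}

```text
time: 6.45
position: [0.5807, -0.1717, 0.0933]
tcp_rot: [2.358, 2.07, 0.003]
contact_force: [-0.4, 0.2, 0.1]
gripper_width: 0.448
grasp_force: 0.0
```

```bash
python3 - <<'E'
from h import *
f=look('w2.png',('push_post',.088))
print(proj(f,[.579,-.169,.102]))
plan(([.579,-.169,.092],-7.4))
E
```

```text
push_post 0.61 [266. 287.] [ 0.5762 -0.164   0.088 ]
[274.26006632 318.91549157]
at [ 0.5801 -0.1716  0.0925] yaw -7.45 t 6.5
[ 0.579 -0.169  0.092] -7.4 shift [ 0.0097 -0.0056  0.0019] turn [ 0.0008  0.0002 -0.0003] dist 0.003
```

View pics/w2.png

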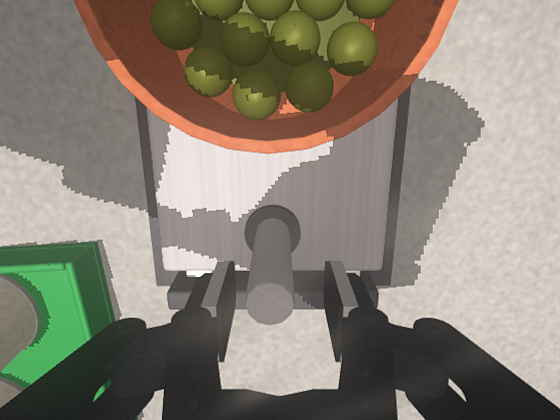

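The wrist view shows the post top at (270,302) and the jaw's centre near column 283. The post is about 5 mm to the left and slightly ahead, so I shift, then grip.

```bash
python3 - <<'E'
from h import *
plan(([.576,-.1655,.092],-7.4))
E
```

```text
at [ 0.5801 -0.1716  0.0925] yaw -7.45 t 6.5
[ 0.576  -0.1655  0.092 ] -7.4 shift [ 0.022  -0.0194  0.0019] turn [ 0.0008  0.0002 -0.0003] dist 0.007
```

Call:
{"op": "drive_tool", "data": {
  "rows": [
    [[0.022,-0.019,0.002],[0,0,0],-0.1],
    [[0.022,-0.019,0.002],[0,0,0],-0.1],
    [[0.022,-0.019,0.002],[0,0,0],-0.6],
    [[0.022,-0.019,0.002],[0,0,0],-0.8],
    [[0.022,-0.019,0.002],[0,0,0],-0.8],
    [[0.022,-0.019,0.002],[0,0,0],-0.8],
    [[0.022,-0.019,0.002],[0,0,0],-0.8]
  ]
}}

```text
time: 7.25
position: [0.5779, -0.1654, 0.0911]
tcp_rot: [2.359, 2.069, 0.006]
contact_force: [5.0, 0.5, -0.6]
gripper_width: 0.189
grasp_force: 58.5
```

Call:
{"op": "drive_tool", "data": {
  "rows": [
    [[0.04,0,0],[0,0,0],-0.8],
    [[0.12,0,0],[0,0,0],-0.8],
    [[0.22,0,0],[0,0,0],-0.8],
    [[0.32,0,0],[0,0,0],-0.8],
    [[0.42,0,0],[0,0,0],-0.8],
    [[0.5,0,0],[0,0,0],-0.8],
    [[0.56,0,0],[0,0,0],-0.8],
    [[0.56,0,0],[0,0,0],-0.8]
  ]
}}

```text
time: 8.05
position: [0.5964, -0.0244, 0.0911]
tcp_rot: [2.358, 2.072, 0.008]
contact_force: [5.6, 2.4, -1.5]
gripper_width: 0.195
grasp_force: 58.8
```

Call:
{"op": "drive_tool", "data": {
  "rows": [
    [[0.02,0,0],[0,0,0],-0.8],
    [[0.04,0,0],[0,0,0],-0.8],
    [[0.06,0,0],[0,0,0],-0.8],
    [[0.06,0,0],[0,0,0],-0.8]
  ]
}}

```text
time: 8.45
position: [0.5978, -0.0135, 0.0911]
tcp_rot: [2.355, 2.07, 0.001]
contact_force: [3.8, -5.6, -1.2]
gripper_width: 0.187
grasp_force: 58.8
```

Call:
{"op": "drive_tool", "data": {
  "rows": [
    [[0.01,0,0],[0,0,0],-0.8],
    [[0.02,0,0],[0,0,0],-0.8],
    [[0.03,0,0],[0,0,0],-0.8],
    [[0.03,0,0],[0,0,0],-0.8]
  ]
}}

```text
time: 8.85
position: [0.5979, -0.0132, 0.0911]
tcp_rot: [2.346, 2.068, -0.014]
contact_force: [1.5, -24.6, -0.2]
gripper_width: 0.192
grasp_force: 58.8
```

Call:
{"op": "drive_tool", "data": {
  "rows": [
    [[-0.02,0,0],[0,0,0],-0.8],
    [[-0.03,0,0],[0,0,0],-0.8],
    [[-0.03,0,0],[0,0,0],0],
    [[-0.03,0,0],[0,0,0],0],
    [[-0.03,0,0],[0,0,0],0],
    [[-0.03,0,-0.2],[0,0,0],0],
    [[-0.03,0,-0.4],[0,0,0],0],
    [[-0.03,0,-0.5],[0,0,0],0]
  ]
}}

```text
time: 9.65
position: [0.5969, -0.0112, 0.2199]
tcp_rot: [2.357, 2.07, 0.006]
contact_force: [0.7, 0.6, 0.8]
gripper_width: 0.497
grasp_force: 0.0
```

```bash
python3 - <<'E'
from h import *
f=look('w3.png',('push_post',.088),('crock_mouth',.11))
G={n:grab(n) for n in ('scene','side')}
for q in ('crock_mouth','push_post','slide'):
  print(q,np.round(tri([ray(G[n],mark_of(n,q)[0]['pixel']) for n in G]),4))
print(sensors.sense()['position'])
a=cv2.resize(G['side']['image'][170:300,230:400],(400,300),interpolation=3)
cv2.imwrite('pics/v3.png',np.hstack([cv2.resize(f['image'],(400,300)),a])[:,:,::-1])
E
```

```text
push_post 0.78 [279. 207.] [ 0.5973 -0.0113  0.088 ]
crock_mouth 0.81 [281.  46.] [0.6115 0.0927 0.11  ]
crock_mouth [0.6115 0.0928 0.1083]
push_post [ 0.5741 -0.0093  0.0389]
slide [0.6014 0.0043 0.0105]
[ 0.59494795 -0.0114058   0.21435266]
```

View pics/v3.png

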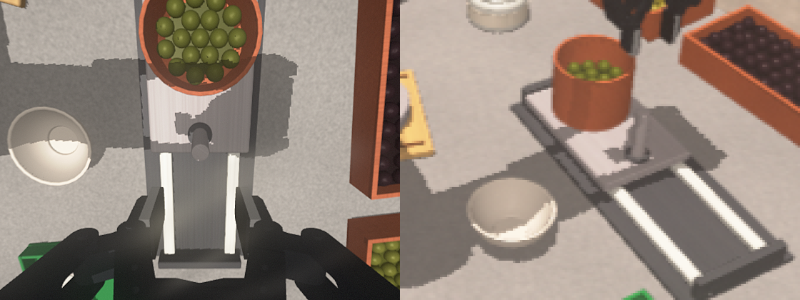

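The picture shows the carriage at the far end of the slide with the deck against the far end plate. I want a closer look at that gap on the way to the lids.

```bash
python3 - <<'E'
from h import *
plan(([.606,.06,.25],-7.4))
E
```

```text
at [ 0.5949 -0.0114  0.2144] yaw -7.45 t 10.2
[0.606 0.06  0.25 ] -7.4 shift [ 0.289   0.0065 -0.1426] turn [-0.0007 -0.     -0.0003] dist 0.081
```

Call:
{"op": "drive_tool", "data": {
  "rows": [
    [[0.1,0,-0.14],[0,0,0],1],
    [[0.29,0.006,-0.14],[0,0,0],1],
    [[0.29,0.006,-0.14],[0,0,0],1],
    [[0.29,0.006,-0.14],[0,0,0],1]
  ]
}}

```text
time: 10.6
position: [0.6061, 0.0611, 0.2499]
tcp_rot: [-2.358, -2.075, 0.002]
contact_force: [-0.1, -0.3, -0.5]
gripper_width: 1.003
grasp_force: 0.0
```

```bash
python3 - <<'E'
from h import *
f=look('w4.png',('crock_mouth',.11))
m=cut_out('wrist','crock_mouth');print([(round(x['p'],2),x['pixel']) for x in m])
plan(([.47,.2,.25],-7.4),([.36,.23,.2],-7.4))
a=f['image'][0:240,150:420]
cv2.imwrite('pics/v4.png',cv2.resize(a,None,fx=2.4,fy=2.4,interpolation=3)[:,:,::-1])
E
```

```text
crock_mouth 0.92 [282. 160.] [0.612  0.0931 0.11  ]
[(0.73, [282.2, 172.1])]
at [0.6059 0.0594 0.2498] yaw -7.49 t 10.8
[0.47 0.2  0.25] -7.4 shift [ 4.869e-01 -6.124e-01 -1.000e-04] turn [-0.0005  0.0002 -0.0005] dist 0.196
[0.36 0.23 0.2 ] -7.4 shift [ 0.0623 -0.4518  0.2   ] turn [0. 0. 0.] dist 0.124
```

View pics/v4.png

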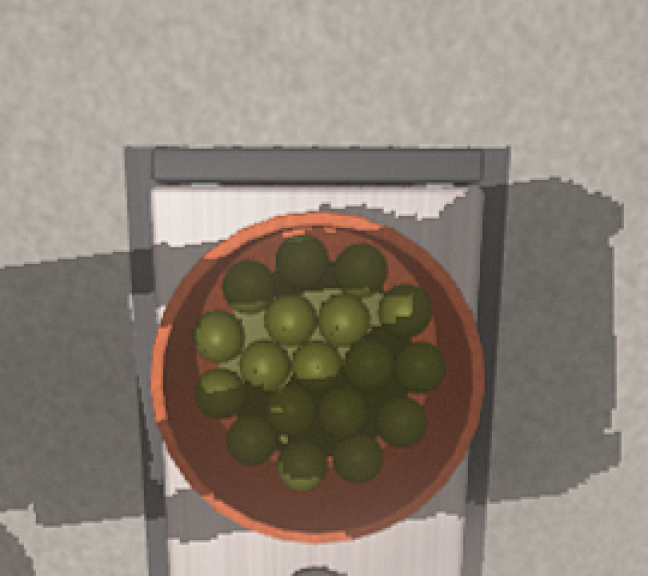

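There is a thin bright sliver (about 1 px) between the deck and the stop plate at (205,183) and (440,183). I'll give the post one more firm push from behind with shut fingers to be sure.

```bash
python3 - <<'E'
from h import *
plan(([.5915,-.052,.2],-7.4),([.5915,-.052,.088],-7.4))
E
```

```text
at [0.6059 0.0594 0.2498] yaw -7.49 t 10.8
[ 0.5915 -0.052   0.2   ] -7.4 shift [-0.449   0.0011  0.1996] turn [-0.0005  0.0002 -0.0005] dist 0.123
[ 0.5915 -0.052   0.088 ] -7.4 shift [0.    0.    0.448] turn [0. 0. 0.] dist 0.112
```

Call:
{"op": "drive_tool", "data": {
  "rows": [
    [[-0.2,0.001,0],[0,0,0],-1],
    [[-0.4,0.001,0.1],[0,0,0],-1],
    [[-0.449,0.001,0.2],[0,0,0],-1],
    [[-0.449,0.001,0.3],[0,0,0],-1],
    [[-0.449,0.001,0.5],[0,0,0],-1],
    [[-0.449,0.001,0.648],[0,0,0],-1],
    [[-0.449,0.001,0.648],[0,0,0],-1],
    [[-0.449,0.001,0.648],[0,0,0],-1]
  ]
}}

```text
time: 11.55
position: [0.592, -0.0519, 0.0886]
tcp_rot: [-2.362, -2.071, 0.001]
contact_force: [1.1, 0.2, 0.6]
gripper_width: 0.002
grasp_force: 0.0
```

Call:
{"op": "drive_tool", "data": {
  "rows": [
    [[0.04,0,0],[0,0,0],-1],
    [[0.06,0,0],[0,0,0],-1],
    [[0.07,0,0],[0,0,0],-1],
    [[0.08,0,0],[0,0,0],-1],
    [[0.08,0,0],[0,0,0],-1]
  ]
}}

```text
time: 12.05
position: [0.5955, -0.0331, 0.0905]
tcp_rot: [2.355, 2.072, -0.002]
contact_force: [-0.8, -6.3, 5.0]
gripper_width: 0.004
grasp_force: 3.1
```

Call:
{"op": "drive_tool", "data": {
  "rows": [
    [[0.01,0,0],[0,0,0],-1],
    [[0.02,0,0],[0,0,0],-1],
    [[0.03,0,0],[0,0,0],-1],
    [[0.03,0,0],[0,0,0],-1],
    [[0.03,0,0],[0,0,0],-1]
  ]
}}

```text
time: 12.55
position: [0.5956, -0.0328, 0.0906]
tcp_rot: [2.346, 2.07, -0.017]
contact_force: [-5.2, -25.6, 4.6]
gripper_width: 0.003
grasp_force: 12.9
```

It stalled at 25 N with no further travel, so it is home. I back straight off and go to the lids.

Call:
{"op": "drive_tool", "data": {
  "rows": [
    [[-0.05,0,0],[0,0,0],-1],
    [[-0.1,0,0],[0,0,0],-1],
    [[-0.1,0,-0.2],[0,0,0],-1],
    [[-0.1,0,-0.4],[0,0,0],-1],
    [[-0.1,0,-0.6],[0,0,0],-1],
    [[-0.1,0,-0.64],[0,0,0],-1],
    [[-0.1,0,-0.64],[0,0,0],-1]
  ]
}}

```text
time: 13.25
position: [0.5936, -0.0485, 0.2514]
tcp_rot: [2.357, 2.07, 0.007]
contact_force: [-0.3, -0.3, -0.3]
gripper_width: 0.001
grasp_force: 0.0
```

```bash
python3 - <<'E'
from h import *
plan(([.46,.08,.25],-7.4),([.36,.2,.25],-7.4))
E
```

```text
at [ 0.5936 -0.0485  0.2514] yaw -7.43 t 13.2
[0.46 0.08 0.25] -7.4 shift [ 0.4406 -0.5962  0.002 ] turn [ 0.0019 -0.0001 -0.0001] dist 0.185
[0.36 0.2  0.25] -7.4 shift [ 0.4245 -0.4585  0.    ] turn [0. 0. 0.] dist 0.156
```

Call:
{"op": "drive_tool", "data": {
  "rows": [
    [[0.44,-0.6,0],[0.002,0,0],1],
    [[0.44,-0.6,0],[0.002,0,0],1],
    [[0.44,-0.6,0],[0.002,0,0],1],
    [[0.86,-1.0,0],[0.002,0,0],1],
    [[0.86,-1.0,0],[0.002,0,0],1],
    [[0.86,-1.0,0],[0.002,0,0],1],
    [[0.86,-1.0,0],[0.002,0,0],1],
    [[0.86,-1.0,0],[0.002,0,0],1]
  ]
}}

```text
time: 14.05
position: [0.368, 0.199, 0.2465]
tcp_rot: [-2.349, -2.073, 0.013]
contact_force: [0.1, -0.5, -1.0]
gripper_width: 0.998
grasp_force: 0.0
```

```bash
python3 - <<'E'
from h import *
f=look('w5.png',('inner_knob',.074),('outer_collar',.049),('board',0),('inner_lid',.012),('outer_lid',.018))
plan(([.37,.255,.2],-7.4))
E
```

```text
inner_knob 0.82 [283. 113.] [0.3766 0.2624 0.074 ]
inner_lid 0.85 [283. 110.] [0.3761 0.2619 0.012 ]
at [0.373  0.1961 0.2479] yaw -7.55 t 14.3
[0.37  0.255 0.2  ] -7.4 shift [ 0.232  -0.0413  0.1919] turn [-0.0023  0.0002 -0.0008] dist 0.076
```

View pics/w5.png

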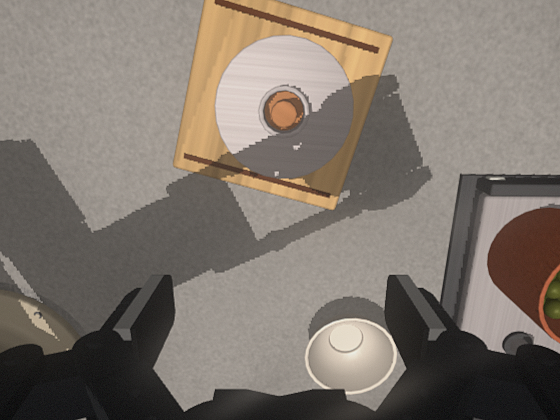

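The wrist view shows the nested lids on the board, with the knob's top at (284,112) inside the collar. This is the grey pair, so I go above it.

```bash
python3 - <<'E'
from h import *
plan(([.376,.2615,.13],-7.4))
E
```

```text
at [0.373  0.1961 0.2479] yaw -7.55 t 14.3
[0.376  0.2615 0.13  ] -7.4 shift [ 0.2611 -0.0189  0.4717] turn [-0.0023  0.0002 -0.0008] dist 0.135
```

Call:
{"op": "drive_tool", "data": {
  "rows": [
    [[0.261,-0.019,0.1],[-0.002,0,0],1],
    [[0.261,-0.019,0.3],[-0.002,0,0],1],
    [[0.261,-0.019,0.472],[-0.002,0,0],0],
    [[0.261,-0.019,0.472],[-0.002,0,0],0],
    [[0.261,-0.019,0.472],[-0.002,0,0],0],
    [[0.261,-0.019,0.472],[-0.002,0,0],0]
  ]
}}

```text
time: 14.95
position: [0.3774, 0.2625, 0.1326]
tcp_rot: [2.362, 2.07, 0.006]
contact_force: [-0.1, -0.3, -0.1]
gripper_width: 0.502
grasp_force: 0.0
```

```bash
python3 - <<'E'
from h import *
f=look('w6.png',('inner_knob',.074),('outer_collar',.049),('inner_lid',.012))
f=look('w6.png',('inner_knob',.074),('outer_collar',.049),('inner_lid',.012))
plan(([.376,.2615,.085],-7.4))
# knob top circle via color
im=f['image'];hsv=cv2.cvtColor(im,cv2.COLOR_RGB2HSV)
s=sensors.sense();print(s['position'],proj(f,[*s['position'][:2],.088]))
cv2.imwrite('pics/v6.png',cv2.resize(im[200:420,140:420],(770,605))[:600,:,::-1])
E
```

```text
inner_knob 0.59 [277. 250.] [0.376  0.2617 0.074 ]
inner_lid 0.55 [277. 211.] [0.3759 0.2638 0.012 ]
inner_knob 0.62 [276. 252.] [0.3744 0.2607 0.074 ]
inner_lid 0.82 [282. 214.] [0.3784 0.2612 0.012 ]
at [0.3756 0.2624 0.1313] yaw -7.45 t 15.3
[0.376  0.2615 0.085 ] -7.4 shift [-0.0035  0.0018  0.1852] turn [ 0.0004 -0.0003 -0.0003] dist 0.046
[0.37560993 0.26240258 0.13129266] [277.39295752 260.53866254]
```

View pics/v6.png

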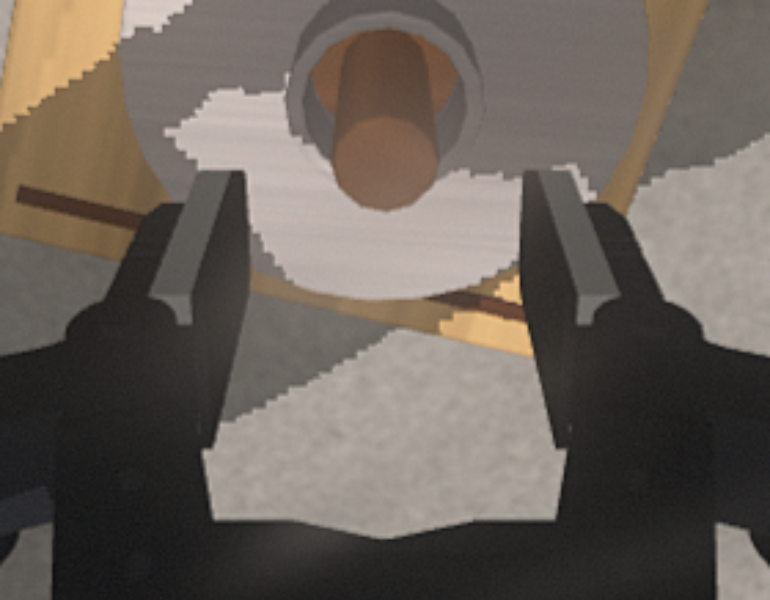

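The crop shows the knob's top at (386,163), centred between the pads at (247,·) and (523,·). I descend and grip the knob only.

Call:
{"op": "drive_tool", "data": {
  "rows": [
    [[0,0.003,0.09],[0,0,0],0],
    [[0,0.003,0.185],[0,0,0],0],
    [[0,0.003,0.185],[0,0,0],0],
    [[0,0.003,0.185],[0,0,0],-0.8],
    [[0,0.003,0.185],[0,0,0],-0.8],
    [[0,0.003,0.185],[0,0,0],-0.8],
    [[0,0.003,0.185],[0,0,0],-0.8]
  ]
}}

```text
time: 16.05
position: [0.3769, 0.2626, 0.0853]
tcp_rot: [2.36, 2.072, 0.004]
contact_force: [1.0, -0.2, 2.1]
gripper_width: 0.213
grasp_force: 59.1
```

Call:
{"op": "drive_tool", "data": {
  "rows": [
    [[0,0,-0.06],[0,0,0],-0.8],
    [[0,0,-0.16],[0,0,0],-0.8],
    [[0,0,-0.3],[0,0,0],-0.8],
    [[0,0,-0.46],[0,0,0],-0.8],
    [[0,0,-0.6],[0,0,0],-0.8],
    [[0,0,-0.66],[0,0,0],-0.8],
    [[0,0,-0.66],[0,0,0],-0.8]
  ]
}}

```text
time: 16.75
position: [0.377, 0.2629, 0.2517]
tcp_rot: [2.36, 2.072, 0.008]
contact_force: [0.4, 0.4, -4.3]
gripper_width: 0.212
grasp_force: 59.4
```

```bash
python3 - <<'E'
from h import *
# offset of knob axis from TCP
f=look('w7.png',('inner_knob',.241),('outer_collar',.216))
plan(([.5,.17,.25],-7.4),([.61,.089,.25],-7.4))
E
```

```text
inner_knob 0.6 [279. 296.] [0.3767 0.263  0.241 ]
at [0.3749 0.2617 0.2479] yaw -7.45 t 16.9
[0.5  0.17 0.25] -7.4 shift [-0.299   0.5436 -0.0095] turn [-0.0009  0.0005 -0.0003] dist 0.155
[0.61  0.089 0.25 ] -7.4 shift [-0.2646  0.4781  0.    ] turn [0. 0. 0.] dist 0.137
```

View pics/w7.png

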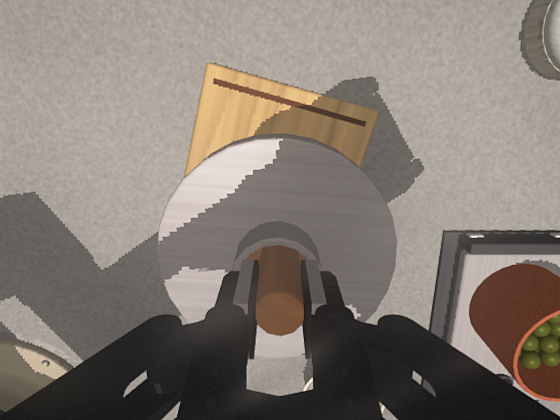

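Both lids hang together from the knob (disc at (278,240), force −4.3 N), and the pads are on the knob above the collar. I move behind the crock to re-measure the mouth before placing.

```bash
python3 - <<'E'
from h import *
plan(([.49,.13,.27],-7.4),([.597,-.005,.27],-7.4))
E
```

```text
at [0.3749 0.2617 0.2479] yaw -7.45 t 16.9
[0.49 0.13 0.27] -7.4 shift [-0.4629  0.5245 -0.0891] turn [-0.0009  0.0005 -0.0003] dist 0.176
[ 0.597 -0.005  0.27 ] -7.4 shift [-0.4804  0.494   0.    ] turn [0. 0. 0.] dist 0.172
```

Call:
{"op": "drive_tool", "data": {
  "rows": [
    [[-0.05,0.05,-0.09],[0,0,0],-0.8],
    [[-0.17,0.18,-0.09],[0,0,0],-0.8],
    [[-0.3,0.32,-0.09],[0,0,0],-0.8],
    [[-0.43,0.46,-0.09],[0,0,0],-0.8],
    [[-0.56,0.6,-0.09],[0,0,0],-0.8],
    [[-0.69,0.74,-0.09],[0,0,0],-0.8],
    [[-0.82,0.87,-0.09],[0,0,0],-0.8],
    [[-0.94,1.0,-0.09],[0,0,0],-0.8]
  ]
}}

```text
time: 17.7
position: [0.5935, -0.005, 0.2692]
tcp_rot: [-2.359, -2.069, 0.005]
contact_force: [0.0, 0.5, -3.1]
gripper_width: 0.211
grasp_force: 59.6
```

```bash
python3 - <<'E'
from h import *
import time
P=[];Q=[]
for i in range(6):
  f=grab('wrist');s=sensors.sense()
  m=[x for x in mark_of('wrist','crock_mouth')]
  if m:P.append(atz(f,m[0]['pixel'],.11)[:2]);px=m[0]['pixel']
  q=mark_of('wrist','inner_knob')
  if q:Q.append(atz(f,q[0]['pixel'],s['position'][2]-.011)[:2]-s['position'][:2])
  print(np.round(s['position'],4),np.round(P[-1:],4),px)
print(np.mean(P,0),np.std(P,0),np.mean(Q,0) if Q else 0,np.std(Q,0))
# rim fit: orange pixels, outermost rim ellipse
im=f['image'];cv2.imwrite('pics/w8.png',im[:,:,::-1])
h=cv2.cvtColor(im,cv2.COLOR_RGB2HSV);m=((h[...,0]<15)&(h[...,1]>130)&(h[...,2]>60)).astype(np.uint8)
m=m*cut_out('wrist','crock_mouth')[0]['pixels'].astype(np.uint8)
ys,xs=np.nonzero(m);print(xs.min(),xs.max(),ys.min(),ys.max())
plan(([.6117,.0931,.25],-7.4))
E
```

```text
[ 0.5993 -0.0117  0.2686] [[0.6121 0.0934]] [288.6, 61.8]
[ 0.5929 -0.004   0.2689] [[0.6101 0.0929]] [284.3, 61.8]
[ 0.5923 -0.0022  0.2707] [[0.6117 0.0923]] [290.5, 67.2]
[ 0.5928 -0.0021  0.2719] [[0.6136 0.0923]] [292.0, 67.6]
[ 0.5932 -0.0025  0.2722] [[0.6126 0.0936]] [289.3, 65.5]
[ 0.5934 -0.0029  0.2721] [[0.6108 0.093 ]] [286.5, 66.2]
[0.61182156 0.09290989] [0.00113439 0.00048825] [-2.05596423e-03  9.46719143e-05] [0.0028726 0.0026382]
219 356 0 135
at [ 0.5935 -0.0032  0.2719] yaw -7.44 t 18.6
[0.6117 0.0931 0.25  ] -7.4 shift [0.3912 0.0223 0.0877] turn [ 0.0001 -0.     -0.0002] dist 0.1
```

Call:
{"op": "drive_tool", "data": {
  "rows": [
    [[0.05,0.003,0.02],[0,0,0],-0.8],
    [[0.15,0.01,0.06],[0,0,0],-0.8],
    [[0.26,0.015,0.12],[0,0,0],-0.8],
    [[0.35,0.02,0.2],[0,0,0],-0.8],
    [[0.391,0.022,0.28],[0,0,0],-0.8],
    [[0.391,0.022,0.28],[0,0,0],-0.8],
    [[0.391,0.022,0.28],[0,0,0],-0.8],
    [[0.391,0.022,0.28],[0,0,0],-0.8]
  ]
}}

```text
time: 19.45
position: [0.6124, 0.0926, 0.203]
tcp_rot: [2.36, 2.071, 0.002]
contact_force: [0.0, 0.2, -4.0]
gripper_width: 0.213
grasp_force: 59.9
```

```bash
python3 - <<'E'
from h import *
Q=[];K=[]
T=np.array([.6118,.093])
for i in range(4):
  f=grab('wrist',f'w9.png');s=sensors.sense()
  q=mark_of('wrist','inner_knob')
  if q:Q.append(atz(f,q[0]['pixel'],s['position'][2]-.011)[:2]-s['position'][:2])
  G={n:grab(n) for n in ('scene','side')}
  r=[ (G[n],mark_of(n,'inner_knob')) for n in G]
  if all(x[1] for x in r): K.append(tri([ray(g,m[0]['pixel']) for g,m in r]))
print(np.round(Q,4));print(np.round(K,4))
plan(([.6118,.093,.19],-7.4))
E
```

```text
[[-0.0011 -0.0009]
 [-0.0006  0.0002]
 [-0.0018  0.0001]]
[[0.59   0.0403 0.1318]
 [0.6016 0.0893 0.1973]]
at [0.6117 0.093  0.2018] yaw -7.45 t 20.6
[0.6118 0.093  0.19  ] -7.4 shift [-0.0001  0.0006  0.0473] turn [ 0.     -0.     -0.0003] dist 0.012
```

Call:
{"op": "drive_tool", "data": {
  "rows": [
    [[0,0.003,0.02],[0,0,0],-0.8],
    [[0,0.003,0.04],[0,0,0],-0.8],
    [[0,0.003,0.06],[0,0,0],-0.8],
    [[0,0.003,0.075],[0,0,0],-0.8],
    [[0,0.003,0.085],[0,0,0],-0.8],
    [[0,0.003,0.095],[0,0,0],-0.8],
    [[0,0.003,0.095],[0,0,0],-0.8]
  ]
}}

```text
time: 21.35
position: [0.6122, 0.0929, 0.1777]
tcp_rot: [-2.361, -2.072, 0.001]
contact_force: [-0.8, -0.4, -2.7]
gripper_width: 0.211
grasp_force: 59.8
```

Call:
{"op": "drive_tool", "data": {
  "rows": [
    [[0,0,0.01],[0,0,0],-0.8],
    [[0,0,0.02],[0,0,0],-0.8],
    [[0,0,0.026],[0,0,0],-0.8],
    [[0,0,0.026],[0,0,0],-0.8]
  ]
}}

```text
time: 21.75
position: [0.6122, 0.093, 0.1713]
tcp_rot: [-2.361, -2.072, 0.001]
contact_force: [0.2, 0.7, -2.8]
gripper_width: 0.21
grasp_force: 59.8
```

Call:
{"op": "drive_tool", "data": {
  "rows": [
    [[0,0,0.005],[0,0,0],-0.8],
    [[0,0,0.01],[0,0,0],-0.8],
    [[0,0,0.012],[0,0,0],-0.8],
    [[0,0,0.012],[0,0,0],-0.8]
  ]
}}

```text
time: 22.15
position: [0.6125, 0.0929, 0.1694]
tcp_rot: [2.361, 2.072, 0.001]
contact_force: [-0.7, -0.1, 1.8]
gripper_width: 0.214
grasp_force: 60.4
```

Contact at z = 0.1694, the expected seat height. I press slightly more, then let go and rise a little.

Call:
{"op": "drive_tool", "data": {
  "rows": [
    [[0,0,0.004],[0,0,0],-0.8],
    [[0,0,0.006],[0,0,0],-0.8],
    [[0,0,0.006],[0,0,0],-0.8]
  ]
}}

```text
time: 22.45
position: [0.6125, 0.0929, 0.1693]
tcp_rot: [2.36, 2.072, 0.002]
contact_force: [-3.1, -0.9, 9.1]
gripper_width: 0.215
grasp_force: 61.2
```

Call:
{"op": "drive_tool", "data": {
  "rows": [
    [[0,0,0],[0,0,0],0.5],
    [[0,0,0],[0,0,0],0.5],
    [[0,0,0],[0,0,0],0.5],
    [[0,0,0],[0,0,0],0.5],
    [[0,0,-0.02],[0,0,0],0.5]
  ]
}}

```text
time: 22.95
position: [0.6119, 0.0929, 0.1713]
tcp_rot: [-2.36, -2.072, 0.002]
contact_force: [-0.8, -0.8, -0.3]
gripper_width: 0.751
grasp_force: 0.0
```

```bash
python3 - <<'E'
from h import *
for i in range(2):
  f=grab('wrist','w10.png')
  for q,z in (('inner_knob',.158),('outer_collar',.133)):
    for m in mark_of('wrist',q)[:1]: print(q,round(m['p'],2),np.round(m['pixel']),np.round(atz(f,m['pixel'],z),4))
G={n:grab(n) for n in ('scene','side')}
for q in ('inner_knob','outer_collar'):
  r=[(G[n],mark_of(n,q)) for n in G]
  for a in r[0][1][:2]:
   for b in r[1][1][:2]:
    P=tri([ray(G['scene'],a['pixel']),ray(G['side'],b['pixel'])]);e=np.linalg.norm(proj(G['scene'],P)-a['pixel'])
    if e<8:print(q,np.round(P,4),round(e,1))
plan(([.612,.093,.146],-7.4))
print(sensors.sense()['contact_force'],sensors.sense()['gripper_width'])
E
```

```text
inner_knob 0.69 [280. 295.] [0.6116 0.0916 0.158 ]
inner_knob 0.75 [277. 294.] [0.6113 0.0915 0.158 ]
inner_knob [0.5988 0.0844 0.1725] 0.3
outer_collar [0.6138 0.0846 0.1331] 0.4
outer_collar [0.3361 0.6263 0.0354] 0.2
at [0.6123 0.093  0.172 ] yaw -7.45 t 23.6
[0.612 0.093 0.146] -7.4 shift [ 0.     -0.0013  0.1041] turn [-0.     -0.     -0.0003] dist 0.026
[ 0.12833248  0.02217355 -0.07367146] 0.74867230398303
```

Call:
{"op": "drive_tool", "data": {
  "rows": [
    [[0,0,0.03],[0,0,0],0.5],
    [[0,0,0.06],[0,0,0],0.5],
    [[0,0,0.09],[0,0,0],0.5],
    [[0,0,0.104],[0,0,0],0.5],
    [[0,0,0.104],[0,0,0],0.5]
  ]
}}

```text
time: 24.05
position: [0.6118, 0.0929, 0.1449]
tcp_rot: [-2.36, -2.072, 0.002]
contact_force: [-0.4, -1.0, -0.3]
gripper_width: 0.747
grasp_force: 0.0
```

Call:
{"op": "drive_tool", "data": {
  "rows": [
    [[0,0,0],[0,0,0],0.1],
    [[0,0,0],[0,0,0],-0.1],
    [[0,0,0],[0,0,0],-0.2],
    [[0,0,0],[0,0,0],-0.2],
    [[0,0,0],[0,0,0],-0.2]
  ]
}}

```text
time: 24.55
position: [0.6129, 0.093, 0.1469]
tcp_rot: [2.36, 2.072, 0.002]
contact_force: [-0.1, -0.0, 4.2]
gripper_width: 0.466
grasp_force: 60.9
```

Call:
{"op": "drive_tool", "data": {
  "rows": [
    [[0,0,-0.02],[0,0,0],-0.2],
    [[0,0,-0.05],[0,0,0],-0.2],
    [[0,0,-0.09],[0,0,0],-0.2],
    [[0,0,-0.14],[0,0,0],-0.2],
    [[0,0,-0.19],[0,0,0],-0.2],
    [[0,0,-0.24],[0,0,0],-0.2],
    [[0,0,-0.29],[0,0,0],-0.2],
    [[0,0,-0.33],[0,0,0],-0.2]
  ]
}}

```text
time: 25.35
position: [0.6127, 0.093, 0.2302]
tcp_rot: [2.36, 2.072, 0.002]
contact_force: [-0.9, -0.2, -2.3]
gripper_width: 0.473
grasp_force: 60.6
```

Call:
{"op": "drive_tool", "data": {
  "rows": [
    [[0,0,-0.04],[0,0,0],-0.2],
    [[0,0,-0.07],[0,0,0],-0.2],
    [[0,0,-0.08],[0,0,0],-0.2],
    [[0,0,-0.08],[0,0,0],-0.2],
    [[0,0,-0.08],[0,0,0],-0.2]
  ]
}}

```text
time: 25.85
position: [0.6121, 0.0929, 0.2481]
tcp_rot: [-2.36, -2.072, 0.001]
contact_force: [-1.2, -0.3, -2.1]
gripper_width: 0.471
grasp_force: 60.6
```

```bash
python3 - <<'E'
from h import *
G={n:grab(n,f'end_{n}.png') for n in ('scene','side','wrist')}
for q in ('inner_knob','outer_collar','inner_lid','outer_lid','crock_mouth','push_post','bowl'):
  r=[mark_of(n,q) for n in ('scene','side')]
  for a in r[0][:2]:
   for b in r[1][:2]:
    P=tri([ray(G['scene'],a['pixel']),ray(G['side'],b['pixel'])]);e=np.linalg.norm(proj(G['scene'],P)-a['pixel'])
    if e<6:print(q,round(a['p'],2),round(b['p'],2),np.round(P,4),round(e,1))
for n in ('scene','side'):
  print(n,'expected outer pts', [np.round(proj(G[n],[.612,.093,z])) for z in (.237,.11,.158)],[np.round(m['pixel']) for m in mark_of(n,'inner_lid')],[np.round(m['pixel']) for m in mark_of(n,'inner_knob')])
  # knob colour (brown wood) around the expected knob location
  u,v=proj(G[n],[.612,.093,.158]).astype(int);print(G[n]['image'][v-8:v+9:4,u])
s=sensors.sense();print(s['position'],s['tcp_rot'],s['contact_force'],s['gripper_width'],s['joint_velocities'].round(3))
E
```

```text
inner_knob 0.61 0.57 [0.5996 0.093  0.1617] 0.5
outer_collar 0.84 0.96 [0.6088 0.0824 0.2347] 0.2
outer_collar 0.58 0.77 [0.3477 0.6193 0.0381] 2.2
inner_lid 0.6 0.72 [0.6124 0.0903 0.1001] 0.8
outer_lid 0.87 0.67 [0.6116 0.083  0.2018] 1.7
outer_lid 0.81 0.98 [ 0.3484  0.6293 -0.0069] 2.2
crock_mouth 0.7 0.6 [0.6087 0.0856 0.1083] 1.7
push_post 0.6 0.62 [ 0.6065 -0.0167  0.0921] 3.1
bowl 0.74 0.83 [ 0.4152 -0.0018  0.0052] 2.3
scene expected outer pts [array([293., 206.]), array([293., 233.]), array([293., 223.])] [array([292., 236.])] [array([291., 220.]), array([252., 219.])]
[[111 106 104]
 [118 111 110]
 [117 113 110]
 [117 108 107]
 [117  77  48]]
side expected outer pts [array([314., 156.]), array([311., 194.]), array([312., 180.])] [array([311., 196.]), array([315., 167.])] [array([309., 180.])]
[[132 121 115]
 [135 122 117]
 [133 103  83]
 [137  90  59]
 [134  89  60]]
[0.61238059 0.09294805 0.24861162] [-2.36104376e+00 -2.07244030e+00 -2.01933244e-04] [ 0.30302308  0.01395029 -1.51416462] 0.4697927947065027 [ 0.003  0.001  0.    -0.002 -0.001  0.   ]
```

```bash
python3 -c "
from h import *
print(job.sign_off())"
```

```text
the job is handed in; nothing more can be done
None
```

The job is handed in: the carriage is hard against its stop (no movement under a 25 N push), the inner lid is seated in the crock, and the outer lid is held level and still by its collar, about 30 mm clear above the knob.

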